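# Square a pine strip in the corner stop and load it under the drilling bridge

## Robot

A 6-joint arm with a two-finger parallel gripper is mounted at the origin on the work surface; the furniture and walls round the work are solid. World frame = base frame: x ahead of the robot, y to its left, z up, the work surface at z = 0. Lengths are in m, angles in rad, forces in N, time in s.
With the tool pointing down it reaches from about 0.3 to 0.875 m from the base axis. Payload 6.4 kg.
Tool frame: the origin (TCP) lies on the centre line of the jaws, within the pads' length; the fingertips stand 11 mm ahead of it and the grasp point (between the pads) lies 8 mm behind it; x points along the fingers, y is the direction in which the jaws open and shut, and the axes are right-handed (so a half turn about x gives the same grasp; the last joint's range is limited). The gripper opens to 85 mm and grips with 20 to 120 N. Pads are 22 mm wide; open, the fingers measure 114 mm over their backs; the gripper's body (76 mm by 85 mm) begins 54 mm behind the grasp point. The pads swing forward as they close: fully open they stand 13 mm farther back than shut.
Start: joints at [1.03, 0.181, 1.607, -0, 1.354, -0.206], TCP at [0.189, 0.543, 0.242] pointing down, gripper open.
Joint ranges: [-2.99, 2.99], [-0.89, 2.07], [0.3, 2.58], [-1.14, 4.28], [0, 2.63], [-3.12, 3.12]. Speed limits (rad/s): [2.57, 2.57, 3.01, 3.14, 3.14, 3.14].

## Interface

Orientations are given as a unit quaternion [w, x, y, z].
In Python, from bench import ctrl, camera, hand_in gives the robot as it stands. The module is installed in compiled form; this text tells all that it offers.
- The arm moves only by the tool drive_tool, never from a script. Its argument "increments" is a list of rows, each a list of 7 numbers: the shift along the tool's x, y, z in m, then the turn, a rotation vector about the tool's x, y, z in degrees, then the gripper's target within -1 to 1 (fully open at 1, half-way at 0, shut at -1). In form: [[dx, dy, dz, rx, ry, rz, claw], ...]. A call has 1 to 10 rows; each row shifts and turns the commanded pose from where the row before left it, along the tool's axes as they then stand; what a row does not reach is not made up. A row lasts 1/8 s, in which the tool goes at most 62.5 mm and 10.7 degrees, less where a joint would pass 70% of its speed; a pose out of reach is approached as far as the arm can. A call is refused whole if a number of a shift passes 0.0625 or a number of a turn 10.7, either way. A call with a gripper value outside its range is refused whole. The fingers move at their own pace and stop on an object; the grip force is fixed at half the most. Time passes only in rows, so rows that do not move let the fingers close. It gives the time, the measured TCP pose, the force and the opening at its end, in the units of the state.
- ctrl.get_obs(): the state, without advancing time (a new reading comes with each control period).
- camera(name): name is "side" or "top" or "wrist"; returns a dict with "img" (400x640x3 uint8, red, green, blue), "depth" (400x640 float32, m along the optical axis (not along the pixel's ray), 0 where there is no reading), "fx", "fy", "cx", "cy" (pixels), "k1" (the pictures are not rectified: a ray, as slopes to the right and down, at radius r is drawn at 1 + k1 r^2 times it, then the intrinsics apply), "world_from_camera" (4x4, takes a point from camera to world coordinates); the wrist camera has in their place "hand_eye" (4x4, takes a point from camera to tool coordinates, whose origin is the TCP and whose axes are the tool frame's). Camera axes: x right, y down, z forward; pixel columns grow to the right and rows downward; lengths in m; the calibration is good to about 2 mm. A picture is of the moment at which its call begins: read the wrist's pose just before it.
- hand_in(): hands the job in, once; it reports no verdict.
The state is a dict: "time_s": time; "q": joint angles; "dq": joint speeds; "joint_efforts": joint torques, N m; "eef_pos": TCP position; "eef_rot": TCP orientation; "wrist_force": force on the tool from outside, world axes, zero at the start; "torque": the same for the moment, N m; "opening": opening from 0.0 (shut) to 1.0 (fully open).
Only numpy, scipy, OpenCV 4.12 (cv2) and the standard library are available. Lean on these libraries where they do the work, as an engineer would, in place of code of your own. Each camera call takes 0.05 s, during which the arm holds its last target.

## Task

Push the long pine strip flat on the bench up against both battens of the wooden corner stop, so that its long side lies flush along one and its end flush against the other, and let go of it there. Then pick it up off the bench, square as it lies, and slide it end-first under the low drilling bridge until its end is home against the stop inside; let go and leave it lying there. Leave the other offcuts where they are.

Things in the scene. Friction and masses are not known exactly. Their poses are not given: they have to be found in the camera images.
- strip_center (a point): Centre (half-way up) of the loose pine strip, the longest and thinnest of the wooden offcuts: 35 x 120 x 15 mm, about 33 g. Its own y axis runs along its 120 mm length, x across its 35 mm width, z up; it is the same either way round. It starts lying flat on the bench, so this point is then 7.5 mm above it.
- corner_stop: Fixed corner stop: two dark wooden battens at right angles, 22 mm high and thick. Origin: inner corner, at bench height; +x roughly away from the robot, +y to its left. Side batten: inner face y = 0, from x = -65 to -4 mm. End batten: inner face x = 0, from y = -45 to +22 mm. The strip goes on the open side (x < 0, y < 0).
- corner_seat (a point): Where the strip's centre is when flush in the corner stop: x = -60, y = -17.5 mm in the stop's frame, 7.5 mm above the bench; axes as the stop's. The strip's length then lies along x; its rear 55 mm (towards -x) stick out beyond the side batten, free on both sides to be gripped across the width.
- drill_bridge: Fixed drilling bridge, a low wooden tunnel with plywood roof and steel drill bush. Origin: on the bench, mid-tunnel, at the face of the end stop inside; +x points into the tunnel, roughly away from the robot. Tunnel 41 mm wide, 22 mm high, from the mouth at x = -50 mm to the stop at x = 0. Outside: 81 mm wide, 36 mm high, bush to 40 mm; 6 mm high steel feet reach to y = +-58 mm.
- bridge_mouth (a point): Middle of the tunnel's mouth, on the bench, 50 mm in front of the end stop; axes as the bridge's. In front of it two short cheeks, 22 mm high, flare outwards as a lead-in, about 56 mm apart at their tips 14 mm before the mouth. With the strip fully home its centre is 10 mm before this point (x = -10, y = 0) and its rear 70 mm stick out.
- short_offcut_center (a point): Centre (half-way up) of a loose, shorter and thicker pine offcut, 42 x 85 x 18 mm, lying flat near the work; y along its length. A bystander: leave it where it is.
- chunky_offcut_center (a point): Centre (half-way up) of a loose square-section pine offcut, 28 x 70 x 28 mm, lying at the back of the bench; y along its length. A bystander: leave it where it is.

How it is judged:
By the outcome, as a careful person would: the job done as asked, in the order asked, and still so for the second after the job is handed in, with the robot touching nothing.
It also fails if it takes over 69 s, if anything falls off the work surface, if the arm or the gripper's body presses on something with over 40 N, if the wrist force passes 120 N, or if a joint passes its speed limit or range.

## Working session

There is one attempt and no reset: what is moved stays moved. The work goes in short steps, Python scripts to look and compute and a tool call to move; the robot and the scene stay as the last step left them, time stands still between calls to the robot, and variables do not carry over. Pictures are saved under pics/ and viewed, and the job is handed in when it is done.

Besides the shell and the picture viewer there is one more tool, called after "Emit:" as name(argument=value, ...) on one line, values as JSON. drive_tool: Moves the arm, as the interface text tells. Its arguments: {"type":"object","properties":{"increments":{"type":"array","items":{"type":"array","items":{"type":"number"}}}},"required":["increments"]}

```bash
mkdir -p pics; ls; cat > h.py <<'E'
import numpy as np, cv2
from bench import ctrl, camera, hand_in
from scipy.spatial.transform import Rotation as R
def obs():
    o=ctrl.get_obs(); return o
def T(o):
    w,x,y,z=o["eef_rot"]; M=np.eye(4); M[:3,:3]=R.from_quat([x,y,z,w]).as_matrix(); M[:3,3]=o["eef_pos"]; return M
def snap(name,fn=None):
    o=ctrl.get_obs(); c=camera(name)
    c["W"]=c["world_from_camera"] if name!="wrist" else T(o)@c["hand_eye"]
    if fn: cv2.imwrite("pics/"+fn,c["img"][:,:,::-1])
    return c
def rays(c,uv):
    uv=np.atleast_2d(np.array(uv,float))
    K=np.array([[c["fx"],0,c["cx"]],[0,c["fy"],c["cy"]],[0,0,1]])
    n=cv2.undistortPoints(uv.reshape(-1,1,2),K,np.array([c["k1"],0,0,0.])).reshape(-1,2)
    return n
def atz(c,uv,z):
    n=rays(c,uv); d=np.c_[n,np.ones(len(n))]@np.array(c["W"])[:3,:3].T; p=np.array(c["W"])[:3,3]
    return p+d*((z-p[2])/d[:,2])[:,None]
def cloud(c):
    v,u=np.mgrid[0:400,0:640]; n=rays(c,np.c_[u.ravel(),v.ravel()]); d=c["depth"].ravel()
    P=np.c_[n*d[:,None],d]@np.array(c["W"])[:3,:3].T+np.array(c["W"])[:3,3]
    P[d==0]=np.nan
    return P.reshape(400,640,3)
E
python3 - <<'E'
from h import *
o=obs();print(o["time_s"],o["eef_pos"],o["eef_rot"],o["opening"]);print(T(o))
for n in ["top","side","wrist"]:
    c=snap(n,n+"0.png"); print(n,c["fx"],c["k1"],np.round(c["W"],3).tolist())
    np.savez("c_"+n+".npz",**{k:v for k,v in c.items()})
E
```

```text
pics
0.0 [0.18862969 0.54262042 0.24138054] [ 0.69699462  0.11722006  0.69745441 -0.11838622] 0.997435538337743
[[-9.15901373e-04  3.28540409e-01  9.44489471e-01  1.88629695e-01]
 [-1.51781486e-03  9.44488322e-01 -3.28541482e-01  5.42620416e-01]
 [-9.99998429e-01 -1.73447175e-03 -3.66394636e-04  2.41380535e-01]
 [ 0.00000000e+00  0.00000000e+00  0.00000000e+00  1.00000000e+00]]
top 423.6134288405938 -0.04057188919576718 [[-0.029, -0.972, 0.231, 0.368], [-1.0, 0.027, -0.012, -0.047], [0.005, -0.232, -0.973, 0.894], [0.0, 0.0, 0.0, 1.0]]
side 422.0046220431636 0.03599442460433189 [[-0.995, 0.055, -0.081, 0.63], [0.097, 0.592, -0.8, 0.617], [0.004, -0.804, -0.594, 0.555], [0.0, 0.0, 0.0, 1.0]]
wrist 285.47975778754494 -0.04838412849274058 [[0.329, 0.9, 0.286, 0.115], [0.944, -0.312, -0.102, 0.568], [-0.002, 0.304, -0.953, 0.373], [0.0, 0.0, 0.0, 1.0]]
```

View pics/top0.png

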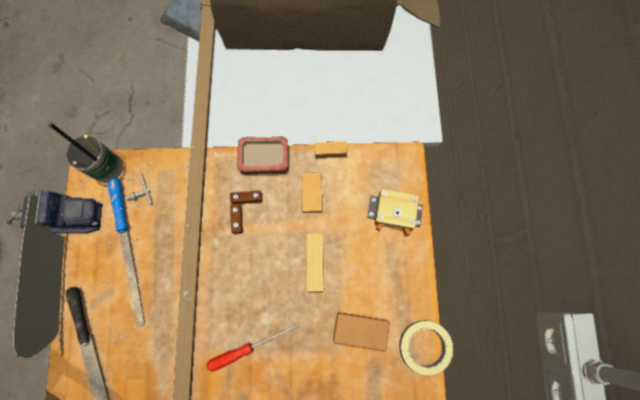

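View pics/side0.png

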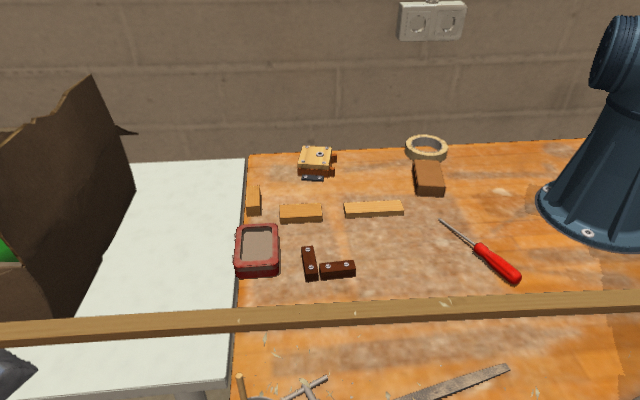

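View pics/wrist0.png

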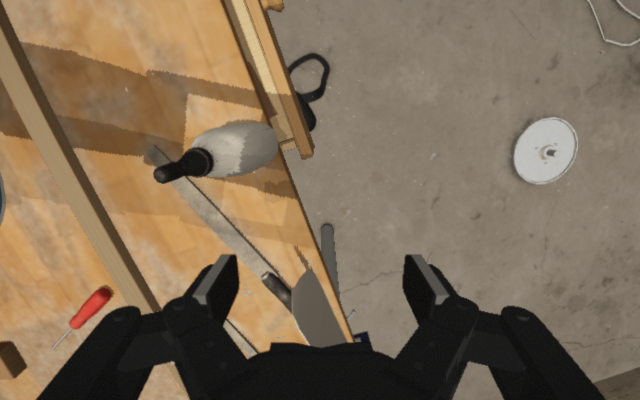

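The top view shows the strip at about (315,263), the corner stop at (243,210) and the bridge at (397,210). The offcuts are at (312,192) and (331,149), and a long bar runs down at u≈195. Next I'll crop and measure.

```bash
python3 - <<'E'
from h import *
c=dict(np.load("c_top.npz"));img=c["img"][:,:,::-1]
cr=img[130:310,220:440]; cv2.imwrite("pics/crop0.png",cv2.resize(cr,None,fx=3.3,fy=3.3,interpolation=cv2.INTER_CUBIC))
P=cloud(c)
for n,uv in dict(strip=(315,263),short=(312,192),chunky=(331,149),bench=(280,250),bar=(197,200),stopE=(248,197),stopS=(237,220),bush=(398,212),roof=(390,200),tin=(263,155)).items():
    print(n,np.round(P[uv[1],uv[0]],4))
# refine strip & others by color
def rect(name,box,zlo,zhi):
    u0,v0,u1,v1=box; Q=P[v0:v1,u0:u1]
    m=(Q[...,2]>zlo)&(Q[...,2]<zhi)
    p=Q[m][:,:2]; (r)=cv2.minAreaRect((p*1000).astype(np.float32)); print(name,m.sum(),r,np.median(Q[m][:,2]))
rect("strip",(300,225,330,300),.009,.022)
rect("short",(297,165,328,218),.012,.025)
rect("roof",(365,180,430,238),.03,.045)
rect("stop",(225,185,268,240),.015,.03)
rect("chunky",(310,135,352,160),.02,.035)
rect("bar",(180,150,212,350),.005,.3)
E
```

```text
strip [ 0.4492 -0.0468  0.0136]
short [ 0.5999 -0.0445  0.0186]
chunky [ 0.6922 -0.0882  0.0292]
bench [ 0.4802  0.0266 -0.0024]
bar [0.5889 0.2008 0.0195]
stopE [0.5922 0.0919 0.0204]
stopS [0.5428 0.1144 0.0212]
bush [ 0.5464 -0.2211  0.0406]
roof [ 0.5737 -0.2072  0.0353]
tin [0.6847 0.0597 0.0233]
strip 990 ((452.2750244140625, -45.68782424926758), (34.860652923583984, 120.6082763671875), 89.88639068603516) 0.01465659274211556
short 757 ((602.3794555664062, -43.64234161376953), (41.14487075805664, 86.24284362792969), 88.69607543945312) 0.01747167005156014
roof 1282 ((557.2728271484375, -221.74928283691406), (79.47207641601562, 72.80280303955078), 77.49403381347656) 0.03552981872599631
stop 637 ((562.4189453125, 96.63226318359375), (88.10700225830078, 66.43603515625), 1.4435876607894897) 0.021492708426570473
chunky 418 ((697.5423583984375, -88.40554809570312), (69.60981750488281, 29.782085418701172), 88.6381607055664) 0.027307061323220472
bar 3307 ((495.0947265625, 211.41891479492188), (34.95193862915039, 419.63165283203125), 88.37066650390625) 0.02028736721161617
```

View pics/crop0.png

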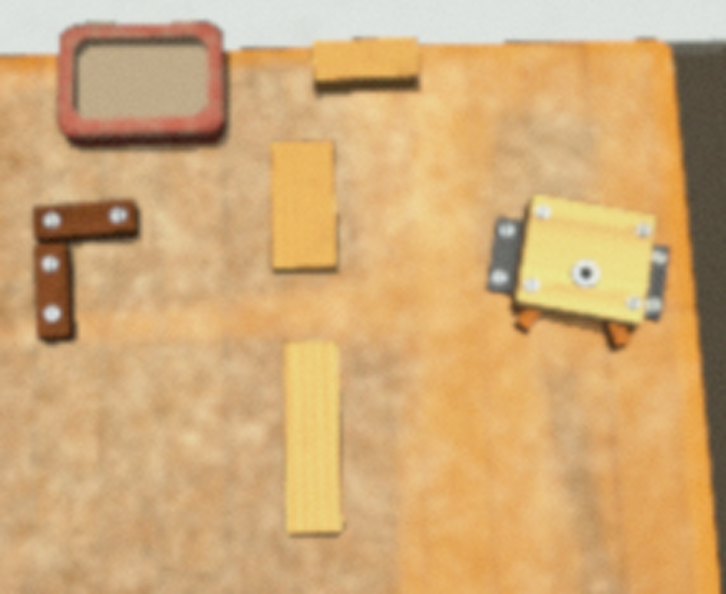

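Emit:
drive_tool(increments=[[0, 0, 0, -9.6, 0, 0, 1], [0, 0, 0, -9.6, 0, 0, 1], [0, -0.06, 0.029, 0, 0, 0, 1], [0, -0.06, 0.029, 0, 0, 0, 1], [0, -0.06, 0.029, 0, 0, 0, 1], [0, -0.06, 0.029, 0, 0, 0, 0.4], [0, -0.06, 0.029, 0, 0, 0, 0.4], [0, -0.06, 0.029, 0, 0, 0, 0.4], [0, -0.06, 0.029, 0, 0, 0, 0.4], [0, -0.06, 0.029, 0, 0, 0, 0.4]])

```text
time_s: 1.4
eef_pos: [0.4071, 0.091, 0.2425]
eef_rot: [0.707, -0.0, 0.707, 0.0]
wrist_force: [1.1, 1.0, 1.3]
opening: 0.699
```

```bash
python3 - <<'E'
from h import *
c=snap("wrist","w1.png"); np.savez("c_w1.npz",**c); o=obs(); print(o["eef_pos"],o["eef_rot"],o["opening"]); print(np.round(c["W"],3))
E
```

```text
[0.41027299 0.08437446 0.24272311] [ 7.08090139e-01  3.72430780e-04  7.06112721e-01 -3.61135831e-03] 0.7003057964833846
[[-0.     0.952  0.305  0.329]
 [ 1.     0.    -0.001  0.091]
 [-0.001  0.305 -0.952  0.374]
 [ 0.     0.     0.     1.   ]]
```

View pics/w1.png

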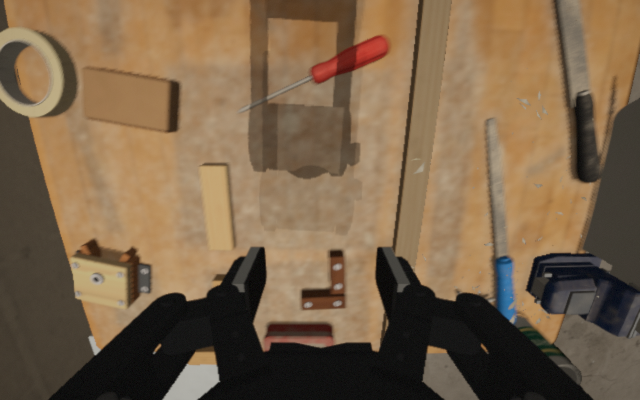

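The wrist view (up = −x, right = +y) shows the strip at (217,207), the corner stop at (330,283) and the bridge at (105,275). The arm has settled now, so I'll re-snap and fit.

```bash
python3 - <<'E'
from h import *
c=snap("wrist","w2.png"); np.savez("c_w2.npz",**c); img=c["img"][:,:,::-1]
cv2.imwrite("pics/w2a.png",cv2.resize(img[240:325,285:365],None,fx=7,fy=7,interpolation=cv2.INTER_CUBIC))
cv2.imwrite("pics/w2b.png",cv2.resize(img[225:325,55:165],None,fx=6,fy=6,interpolation=cv2.INTER_CUBIC))
P=cloud(c)
def rect(name,box,zlo,zhi):
    u0,v0,u1,v1=box; Q=P[v0:v1,u0:u1]
    m=(Q[...,2]>zlo)&(Q[...,2]<zhi)
    p=Q[m][:,:2]; (r)=cv2.minAreaRect((p*1000).astype(np.float32)); print(name,m.sum(),r,np.median(Q[m][:,2]))
rect("strip",(190,155,242,255),.009,.022)
rect("stop",(295,245,350,312),.015,.03)
rect("roof",(60,230,160,315),.03,.045)
print("bench",P[180,170],P[250,300-10])
E
```

```text
strip 2238 ((452.56756591796875, -46.272430419921875), (35.036781311035156, 119.11943817138672), 89.47552490234375) 0.015304830308697975
stop 1099 ((563.2385864257812, 93.1376724243164), (87.38400268554688, 60.872657775878906), 1.3037705421447754) 0.02206441342320986
roof 2520 ((557.5482788085938, -222.34716796875), (82.72000122070312, 72.81005096435547), 78.18269348144531) 0.03650295461351119
bench [ 0.41929805 -0.12221002  0.00097147] [ 5.25588388e-01  3.77393649e-02 -5.21034726e-04]
```

View pics/w2a.png

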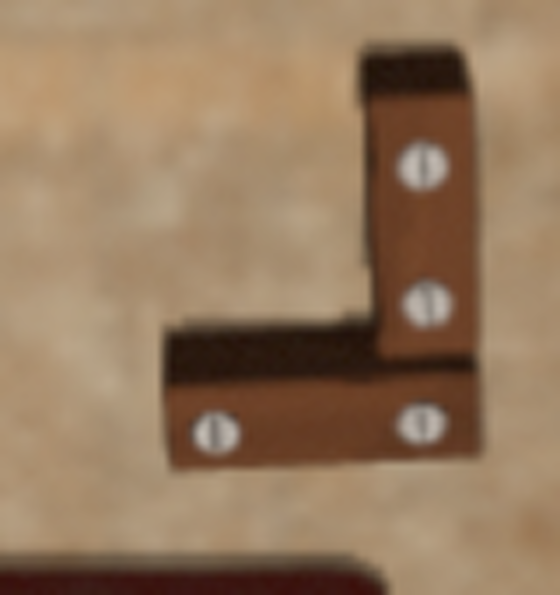

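View pics/w2b.png

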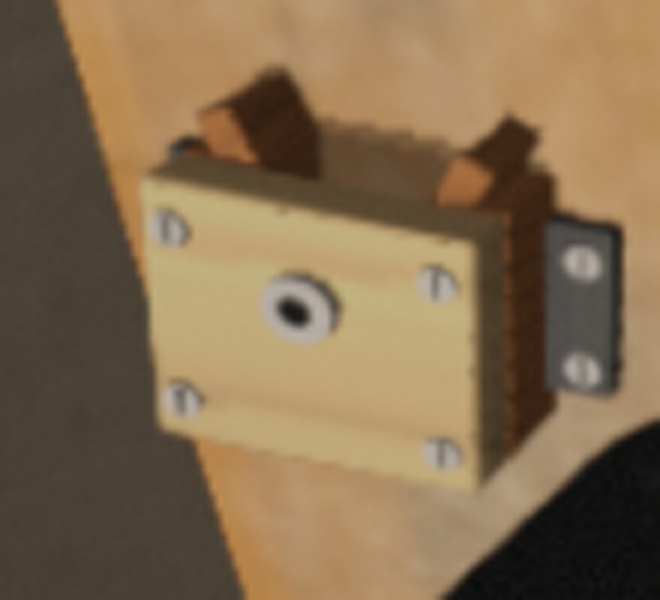

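```bash
python3 - <<'E'
from h import *
c=dict(np.load("c_w2.npz"))
def px(l,s,u0,v0): l=np.array(l,float); return (l+.5)/s-.5+[u0,v0]
S=atz(c,px([[370,92],[380,355],[168,383],[378,374],[478,457],[170,468]],7,285,240),.022)
print("stop",np.round(S[:,:2]*1000,1).tolist())
a=S[1]-S[0];b=S[3]-S[2];e=S[4]-S[5]
print("yaw side",np.degrees(np.arctan2(a[1],a[0])),"yaw end",np.degrees(np.arctan2(-b[0],b[1])),np.degrees(np.arctan2(-e[0],e[1])))
B=atz(c,px([[143,180],[478,240],[478,490],[160,430]],6,55,225),.036)
print("roof",np.round(B[:,:2]*1000,1).tolist())
for i,j in ((0,1),(3,2)):
    d=B[j]-B[i];print(np.linalg.norm(d),"yaw",np.degrees(np.arctan2(-d[0],d[1])))
for i,j in ((0,3),(1,2)):
    d=B[j]-B[i];print(np.linalg.norm(d),"yaw",np.degrees(np.arctan2(d[1],d[0])))
print("bush",atz(c,px([[295,312]],6,55,225),.040))
# strip yaw
E
```

```text
stop [[518.2, 105.8], [579.1, 108.7], [585.8, 64.7], [583.7, 108.4], [604.5, 129.8], [607.2, 64.8]]
yaw side 2.743685400630287 yaw end 2.7887963899764796 2.3033800472323795
roof [[515.7, -253.6], [530.1, -174.6], [599.6, -190.6], [584.6, -269.8]]
0.08025180499382273 yaw -10.305622551291794
0.08057241415791282 yaw -10.733525026007227
0.07075767614015097 yaw -13.233996782518538
0.07134321208856333 yaw -12.953964464318826
bush [[ 0.54758206 -0.22114516  0.04      ]]
```

```bash
python3 - <<'E'
from h import *
o=obs();print(o["eef_pos"],o["q"],o["dq"],o["time_s"]);print(np.round(T(o),4))
E
```

```text
[0.40883039 0.08772208 0.24253325] [-7.28418685e-02 -1.91830728e-01  1.97727789e+00 -1.85173964e-03
  1.35475880e+00 -1.63529510e+00] [ 0.10673183 -0.0174242   0.02754574  0.04629533  0.029562    0.09491414] 1.5
[[ 0.0013  0.0079  1.      0.4088]
 [-0.0019  1.     -0.0079  0.0877]
 [-1.     -0.0019  0.0013  0.2425]
 [ 0.      0.      0.      1.    ]]
```

Emit:
drive_tool(increments=[[0, 0, 0, 0, 0, 0, 0.4], [0, 0, 0, 0, 0, 0, 0.4], [0, 0, 0, 0, 0, 0, 0.4]])

```text
time_s: 1.88
eef_pos: [0.4061, 0.0943, 0.2422]
eef_rot: [0.707, -0.001, 0.707, 0.001]
wrist_force: [-1.0, 0.0, 0.6]
opening: 0.7
```

```bash
python3 - <<'E'
from h import *
o=obs();print(o["eef_pos"],o["dq"],o["time_s"]);
c=snap("wrist","w3.png"); np.savez("c_w2.npz",**c)
o=obs();print(o["eef_pos"],o["opening"]);print(np.round(T(o),4))
P=cloud(c)
def rect(name,box,zlo,zhi):
    u0,v0,u1,v1=box; Q=P[v0:v1,u0:u1]
    m=(Q[...,2]>zlo)&(Q[...,2]<zhi)
    p=Q[m][:,:2]; (r)=cv2.minAreaRect((p*1000).astype(np.float32)); print(name,m.sum(),r,np.median(Q[m][:,2]))
rect("strip",(190,155,242,255),.009,.022)
rect("stop",(295,245,350,312),.015,.03)
rect("roof",(60,230,160,315),.03,.045)
E
```

```text
[0.40610448 0.0943042  0.24220798] [-0.00251814  0.00024767 -0.001085   -0.00134592 -0.00098445 -0.00275453] 1.875
[0.40619742 0.09423231 0.24228079] 0.6965695410038959
[[ 0.000e+00 -3.000e-03  1.000e+00  4.062e-01]
 [ 1.000e-04  1.000e+00  3.000e-03  9.420e-02]
 [-1.000e+00  1.000e-04  0.000e+00  2.423e-01]
 [ 0.000e+00  0.000e+00  0.000e+00  1.000e+00]]
strip 2253 ((452.8326721191406, -46.15985107421875), (36.00103759765625, 120.00294494628906), 89.51958465576172) 0.015262673210812538
stop 1285 ((563.55078125, 95.254150390625), (86.71607208251953, 67.47477722167969), 3.1607282161712646) 0.022001149111591456
roof 2495 ((557.7211303710938, -222.6233367919922), (82.7396469116211, 73.07839965820312), 77.90351104736328) 0.03646636694291472
```

View pics/w3.png

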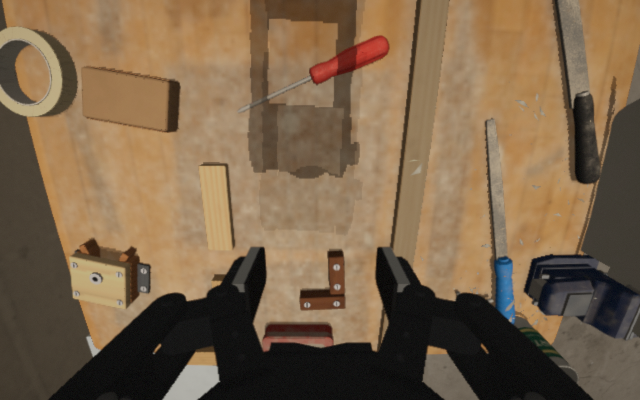

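The strip, stop and roof positions agree between cameras to within about 1 mm. I'll go down onto the rear part of the strip.

Emit:
drive_tool(increments=[[0.03, -0.035, 0.0035, 0.7, 0, 0, 0.4], [0.03, -0.035, 0.0035, 0, 0, 0, 0.4], [0.03, -0.035, 0.0035, 0, 0, 0, 0.4], [0.03, -0.035, 0.0035, 0, 0, 0, 0.3], [0.03, 0, 0, 0, 0, 0, 0.3], [0.03, 0, 0, 0, 0, 0, 0.3], [0, 0, 0, 0, 0, 0, 0.3], [0, 0, 0, 0, 0, 0, 0.3], [0, 0, 0, 0, 0, 0, 0.3]])

```text
time_s: 3.05
eef_pos: [0.4206, -0.0473, 0.0637]
eef_rot: [0.708, 0.004, 0.706, -0.004]
wrist_force: [0.0, 0.4, 0.5]
opening: 0.652
```

```bash
python3 - <<'E'
from h import *
o=obs();print(o["eef_pos"],o["opening"],o["wrist_force"])
c=snap("wrist","w4.png");snap("side","s4.png")
E
```

```text
[ 0.42059229 -0.04725464  0.06369361] 0.6524414587701757 [0.01387055 0.35843303 0.54940041]
```

View pics/w4.png

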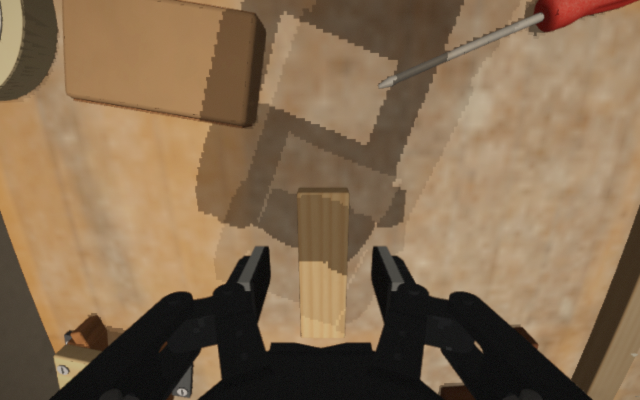

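The strip lies centred between the jaws (pads at 258 and 385, strip at 300–348). I'll lower and close.

Emit:
drive_tool(increments=[[0.025, 0, 0, 0, 0, 0, 0.3], [0.02, 0, 0, 0, 0, 0, 0.3], [0.004, 0, 0, 0, 0, 0, 0.3], [0, 0, 0, 0, 0, 0, 0.3], [0, 0, 0, 0, 0, 0, -0.1], [0, 0, 0, 0, 0, 0, -0.3], [0, 0, 0, 0, 0, 0, -0.3], [0, 0, 0, 0, 0, 0, -0.3]])

```text
time_s: 4.15
eef_pos: [0.4203, -0.0475, 0.0144]
eef_rot: [0.708, 0.004, 0.706, -0.004]
wrist_force: [-1.5, 0.7, 5.1]
opening: 0.393
```

Emit:
drive_tool(increments=[[0, 0, 0, -3.3, 0, 0, -0.3], [0, 0.016, 0.009, 0, 0, 0, -0.3], [0, 0.016, 0.009, 0, 0, 0, -0.3], [0, 0.016, 0.009, 0, 0, 0, -0.3], [0, 0.016, 0.009, 0, 0, 0, -0.3], [0, 0.016, 0.009, 0, 0, 0, -0.3], [0, 0.016, 0.009, 0, 0, 0, -0.3], [0, 0.016, 0.009, 0, 0, 0, -0.3], [0, 0.012, 0.009, 0, 0, 0, -0.3], [0, 0, 0, 0, 0, 0, -0.3]])

```text
time_s: 5.4
eef_pos: [0.4876, 0.0809, 0.0144]
eef_rot: [0.708, -0.016, 0.706, 0.017]
wrist_force: [1.5, 2.7, 6.0]
opening: 0.39
```

Emit:
drive_tool(increments=[[0, 0, 0, 0, 0, 0, -0.3], [0, 0, 0, 0, 0, 0, -0.3]])

```text
time_s: 5.65
eef_pos: [0.4871, 0.0801, 0.0144]
eef_rot: [0.708, -0.016, 0.706, 0.016]
wrist_force: [1.9, 0.3, 6.7]
opening: 0.387
```

```bash
python3 - <<'E'
from h import *
o=obs();print(o["eef_pos"],o["opening"],o["wrist_force"]);print(np.round(T(o),4))
c=snap("top","t5.png");np.savez("c_t5.npz",**c)
cv2.imwrite("pics/t5c.png",cv2.resize(c["img"][170:270,200:300,::-1],None,fx=6,fy=6,interpolation=cv2.INTER_CUBIC))
c=snap("side","s5.png");np.savez("c_s5.npz",**c)
cv2.imwrite("pics/s5c.png",cv2.resize(c["img"][200:300,270:410,::-1],None,fx=5,fy=5,interpolation=cv2.INTER_CUBIC))
E
```

```text
[0.48714542 0.08013066 0.01442754] 0.387447127506631 [1.90049591 0.29679808 6.65140779]
[[ 3.300e-03 -4.570e-02  9.990e-01  4.871e-01]
 [ 3.000e-04  9.990e-01  4.570e-02  8.010e-02]
 [-1.000e+00  1.000e-04  3.300e-03  1.440e-02]
 [ 0.000e+00  0.000e+00  0.000e+00  1.000e+00]]
```

View pics/t5c.png

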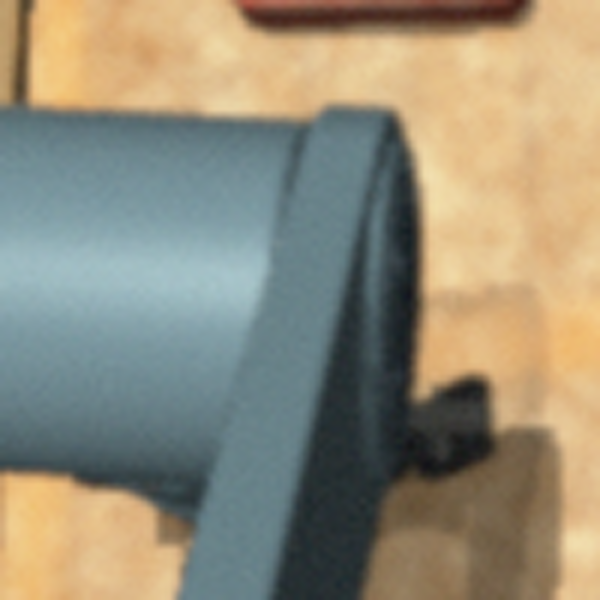

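View pics/s5c.png

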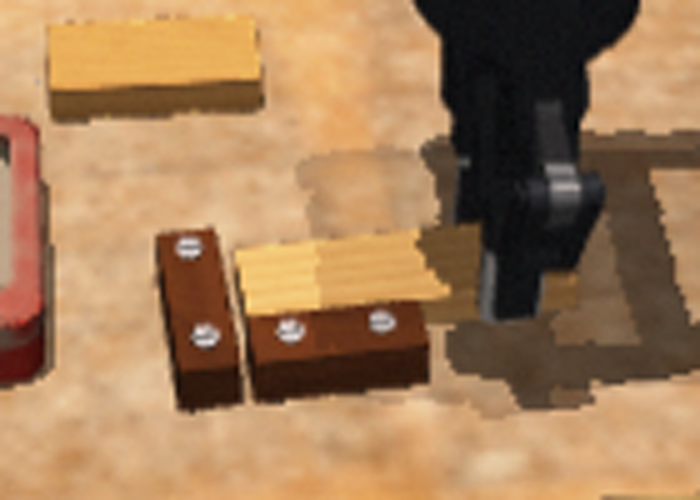

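The side view shows the strip a few mm short of both battens. I'll nudge it home and watch the force.

Emit:
drive_tool(increments=[[0, 0.002, 0.002, 0, 0, 0, -0.3], [0, 0.002, 0.002, 0, 0, 0, -0.3], [0, 0, 0.001, 0, 0, 0, -0.3], [0, 0, 0, 0, 0, 0, -0.3]])

```text
time_s: 6.25
eef_pos: [0.4901, 0.0837, 0.0144]
eef_rot: [0.707, -0.016, 0.707, 0.016]
wrist_force: [-6.5, -1.7, 13.6]
opening: 0.387
```

Emit:
drive_tool(increments=[[0, 0.001, 0.001, 0, 0, 0, -0.3], [0, 0.001, 0.001, 0, 0, 0, -0.3], [0, 0, 0, 0, 0, 0, -0.3], [0, 0, 0, 0, 0, 0, -0.3]])

```text
time_s: 6.75
eef_pos: [0.4923, 0.0856, 0.0144]
eef_rot: [0.707, -0.016, 0.707, 0.016]
wrist_force: [-3.9, -2.4, 13.8]
opening: 0.39
```

Emit:
drive_tool(increments=[[0, 0.001, 0.001, 0, 0, 0, -0.3], [0, 0.001, 0.001, 0, 0, 0, -0.3], [0, 0, 0, 0, 0, 0, -0.3], [0, 0, 0, 0, 0, 0, -0.3]])

```text
time_s: 7.25
eef_pos: [0.4925, 0.086, 0.0144]
eef_rot: [0.705, -0.017, 0.709, 0.015]
wrist_force: [-12.6, -13.4, 21.8]
opening: 0.391
```

```bash
python3 - <<'E'
from h import *
o=obs();print(o["eef_pos"],o["opening"],o["wrist_force"],o["torque"])
c=snap("side","s6.png");np.savez("c_s5.npz",**c)
cv2.imwrite("pics/s6c.png",cv2.resize(c["img"][230:290,290:400,::-1],None,fx=7,fy=7,interpolation=cv2.INTER_CUBIC))
E
```

```text
[0.4925092  0.08595806 0.01438553] 0.39085126527631714 [-12.58412535 -13.42720413  21.76227245] [-2.1353318   2.0741854  -0.34729282]
```

View pics/s6c.png

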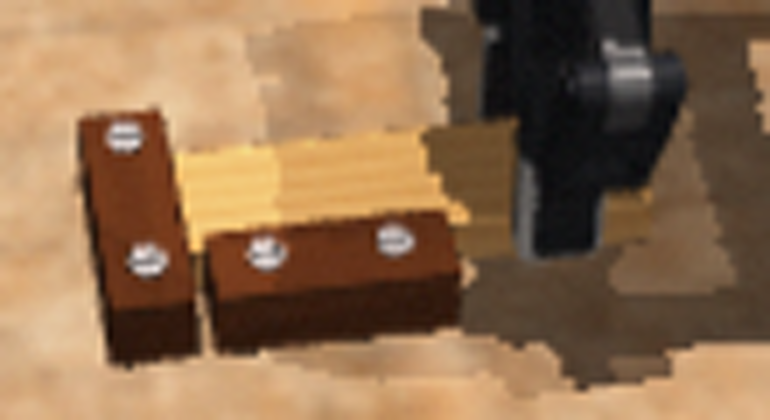

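Reaction forces show contact with both battens (−12.6, −13.4 N), and the TCP is where I predicted. I'll release, rise and look.

Emit:
drive_tool(increments=[[0, 0, 0, 0, 0, 0, 0.2], [0, 0, 0, 0, 0, 0, 0.2], [0, 0, 0, 0, 0, 0, 0.2], [-0.03, 0, 0, 0, 0, 0, 0.2], [-0.04, 0, -0.02, 0, 0, 0, 0.2], [-0.04, 0, -0.03, 0, 0, 0, 0.2], [0, 0, -0.03, 0, 0, 0, 0.2], [0, 0, 0, 0, 0, 0, 0.2], [0, 0, 0, 0, 0, 0, 0.2]])

```text
time_s: 8.43
eef_pos: [0.415, 0.0848, 0.1234]
eef_rot: [0.707, -0.016, 0.707, 0.016]
wrist_force: [-0.3, 0.4, -0.5]
opening: 0.602
```

```bash
python3 - <<'E'
from h import *
o=obs();print(o["eef_pos"],o["opening"],o["wrist_force"]);print(np.round(T(o),4))
c=snap("wrist","w7.png");np.savez("c_w7.npz",**c)
c=snap("side","s7.png")
cv2.imwrite("pics/s7c.png",cv2.resize(c["img"][230:290,290:400,::-1],None,fx=7,fy=7,interpolation=cv2.INTER_CUBIC))
E
```

```text
[0.41501082 0.08483842 0.12337115] 0.6024733338142226 [-0.30028751  0.42547409 -0.51990625]
[[ 8.000e-04 -4.580e-02  9.990e-01  4.150e-01]
 [-0.000e+00  9.990e-01  4.580e-02  8.480e-02]
 [-1.000e+00 -0.000e+00  8.000e-04  1.234e-01]
 [ 0.000e+00  0.000e+00  0.000e+00  1.000e+00]]
```

View pics/w7.png

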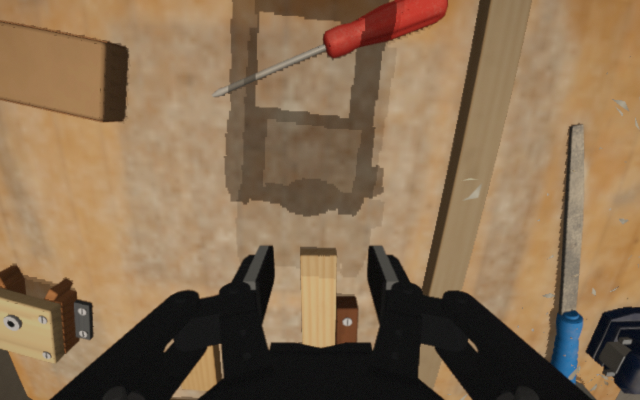

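View pics/s7c.png

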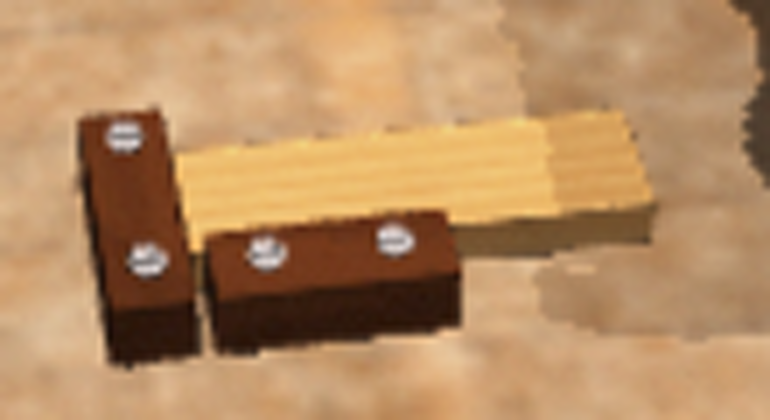

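It looks flush. To be sure, I'll press once more with the jaws shut: first the rear end, then the free side.

Emit:
drive_tool(increments=[[0.03, 0, 0.006, 0, 0, 0, -1], [0.03, 0, 0.006, 0, 0, 0, -1], [0.03, 0, 0.006, 0, 0, 0, -1], [0.018, 0, 0.004, 0, 0, 0, -1], [0, 0, 0, 0, 0, 0, -1], [0, 0, 0.004, 0, 0, 0, -1], [0, 0, 0.003, 0, 0, 0, -1], [0, 0, 0.002, 0, 0, 0, -1], [0, 0, 0, 0, 0, 0, -1]])

```text
time_s: 9.65
eef_pos: [0.4458, 0.0862, 0.0158]
eef_rot: [0.707, -0.016, 0.707, 0.016]
wrist_force: [0.3, 0.7, -0.7]
opening: 0.002
```

Emit:
drive_tool(increments=[[0, 0, 0.001, 0, 0, 0, -1], [0, 0, 0.001, 0, 0, 0, -1], [0, 0, 0, 0, 0, 0, -1]])

```text
time_s: 10.02
eef_pos: [0.4474, 0.0863, 0.0153]
eef_rot: [0.707, -0.016, 0.707, 0.016]
wrist_force: [-0.0, 0.3, 0.1]
opening: 0.002
```

Emit:
drive_tool(increments=[[0, 0, 0.0015, 0, 0, 0, -1], [0, 0, 0.0015, 0, 0, 0, -1], [0, 0, 0.001, 0, 0, 0, -1], [0, 0, 0, 0, 0, 0, -1], [0, 0, 0, 0, 0, 0, -1]])

```text
time_s: 10.65
eef_pos: [0.4513, 0.0865, 0.0153]
eef_rot: [0.707, -0.016, 0.707, 0.016]
wrist_force: [-0.4, -0.7, 0.2]
opening: -0.002
```

Emit:
drive_tool(increments=[[0, 0, 0.001, 0, 0, 0, -1], [0, 0, 0.001, 0, 0, 0, -1], [0, 0, 0, 0, 0, 0, -1], [0, 0, 0, 0, 0, 0, -1]])

```text
time_s: 11.15
eef_pos: [0.4533, 0.0866, 0.0153]
eef_rot: [0.707, -0.016, 0.707, 0.016]
wrist_force: [-1.2, -0.3, 0.2]
opening: -0.0
```

Emit:
drive_tool(increments=[[0, 0, 0.001, 0, 0, 0, -1], [0, 0, 0.001, 0, 0, 0, -1], [0, 0, 0, 0, 0, 0, -1], [0, 0, 0, 0, 0, 0, -1]])

```text
time_s: 11.65
eef_pos: [0.455, 0.0866, 0.0152]
eef_rot: [0.707, -0.016, 0.707, 0.016]
wrist_force: [-1.3, -1.1, 0.4]
opening: 0.0
```

Emit:
drive_tool(increments=[[0, 0, 0.001, 0, 0, 0, -1], [0, 0, 0.001, 0, 0, 0, -1], [0, 0, 0, 0, 0, 0, -1], [0, 0, 0, 0, 0, 0, -1]])

```text
time_s: 12.15
eef_pos: [0.4551, 0.0868, 0.0147]
eef_rot: [0.705, -0.016, 0.709, 0.016]
wrist_force: [-7.9, -1.2, 5.5]
opening: 0.001
```

```bash
python3 - <<'E'
from h import *
c=snap("side","s8.png")
cv2.imwrite("pics/s8c.png",cv2.resize(c["img"][220:290,290:400,::-1],None,fx=7,fy=7,interpolation=cv2.INTER_CUBIC))
E
```

```text
(no output)
```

View pics/s8c.png

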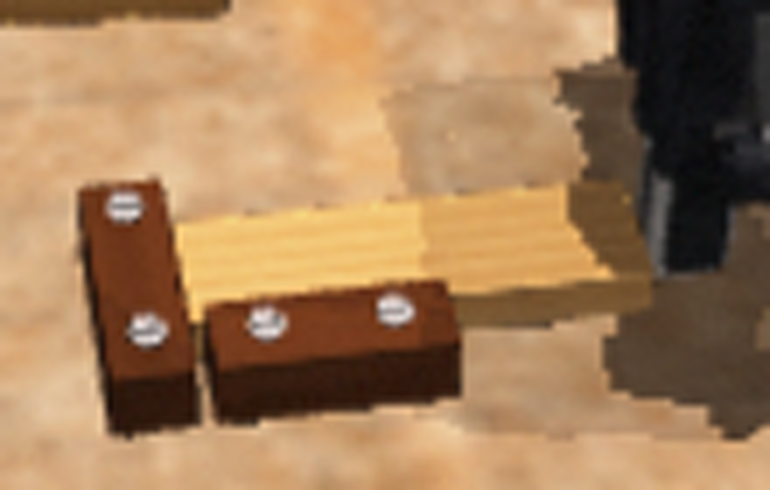

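The end is home (−7.9 N reaction). Now the side press, opposite the batten.

Emit:
drive_tool(increments=[[0, 0, -0.012, 0, 0, 0, -1], [-0.04, -0.01, 0, 0, 0, 0, -1], [0, -0.02, 0.03, 0, 0, 0, -1], [0, -0.022, 0.03, 0, 0, 0, -1], [0, 0, 0.036, 0, 0, 0, -1], [0.02, 0, 0, 0, 0, 0, -1], [0.018, 0, 0, 0, 0, 0, -1], [0, 0, 0, 0, 0, 0, -1], [0, 0, 0, 0, 0, 0, -1]])

```text
time_s: 13.32
eef_pos: [0.5434, 0.0387, 0.0175]
eef_rot: [0.707, -0.016, 0.707, 0.016]
wrist_force: [-1.0, -0.3, -0.3]
opening: -0.004
```

Emit:
drive_tool(increments=[[0.002, 0.004, 0, 0, 0, 0, -1], [0, 0.004, 0, 0, 0, 0, -1], [0, 0.003, 0, 0, 0, 0, -1], [0, 0.001, 0, 0, 0, 0, -1], [0, 0, 0, 0, 0, 0, -1]])

```text
time_s: 13.95
eef_pos: [0.5431, 0.0507, 0.0154]
eef_rot: [0.707, -0.016, 0.707, 0.016]
wrist_force: [0.2, 0.1, -0.0]
opening: 0.002
```

Emit:
drive_tool(increments=[[0, 0.001, 0, 0, 0, 0, -1], [0, 0.001, 0, 0, 0, 0, -1], [0, 0.001, 0, 0, 0, 0, -1], [0, 0, 0, 0, 0, 0, -1], [0, 0, 0, 0, 0, 0, -1]])

```text
time_s: 14.58
eef_pos: [0.5429, 0.0536, 0.0153]
eef_rot: [0.707, -0.016, 0.707, 0.016]
wrist_force: [0.0, -0.2, -0.6]
opening: 0.003
```

Emit:
drive_tool(increments=[[0, 0.001, 0, 0, 0, 0, -1], [0, 0.001, 0, 0, 0, 0, -1], [0, 0, 0, 0, 0, 0, -1], [0, 0, 0, 0, 0, 0, -1]])

```text
time_s: 15.08
eef_pos: [0.5428, 0.0556, 0.0153]
eef_rot: [0.707, -0.016, 0.707, 0.016]
wrist_force: [-0.8, -0.8, 0.7]
opening: -0.003
```

Emit:
drive_tool(increments=[[0, 0.001, 0, 0, 0, 0, -1], [0, 0.001, 0, 0, 0, 0, -1], [0, 0, 0, 0, 0, 0, -1], [0, 0, 0, 0, 0, 0, -1]])

```text
time_s: 15.58
eef_pos: [0.5427, 0.0576, 0.0153]
eef_rot: [0.707, -0.016, 0.707, 0.016]
wrist_force: [0.9, 0.1, 0.7]
opening: -0.001
```

Emit:
drive_tool(increments=[[0, 0.001, 0, 0, 0, 0, -1], [0, 0.001, 0, 0, 0, 0, -1], [0, 0, 0, 0, 0, 0, -1], [0, 0, 0, 0, 0, 0, -1]])

```text
time_s: 16.08
eef_pos: [0.5429, 0.0583, 0.0154]
eef_rot: [0.707, -0.017, 0.707, 0.016]
wrist_force: [-1.0, -7.0, -0.0]
opening: 0.003
```

Emit:
drive_tool(increments=[[0, -0.012, 0, 0, 0, 0, -1], [-0.05, -0.01, 0, 0, 0, 0, -1], [-0.06, 0.015, -0.05, 0, 0, 0, -0.2], [-0.03, 0.03, -0.05, 0, 0, 0, 0.2], [0, 0, -0.06, 0, 0, 0, 0.2], [0, 0, -0.03, 0, 0, 0, 0.2], [0, 0, 0, 0, 0, 0, 0.2], [0, 0, 0, 0, 0, 0, 0.2]])

```text
time_s: 17.08
eef_pos: [0.3662, 0.0696, 0.1416]
eef_rot: [0.708, -0.016, 0.706, 0.016]
wrist_force: [-0.2, -0.8, -0.0]
opening: 0.601
```

```bash
python3 - <<'E'
from h import *
o=obs();print(o["time_s"],o["eef_pos"],o["opening"])
c=snap("wrist","w9.png");np.savez("c_w9.npz",**c)
cv2.imwrite("pics/w9c.png",cv2.resize(c["img"][200:400,250:400,::-1],None,fx=3,fy=3,interpolation=cv2.INTER_CUBIC))
s=snap("side","s9.png");np.savez("c_s9.npz",**s)
cv2.imwrite("pics/s9c.png",cv2.resize(s["img"][230:290,290:400,::-1],None,fx=7,fy=7,interpolation=cv2.INTER_CUBIC))
t=snap("top","t9.png");np.savez("c_t9.npz",**t)
E
```

```text
17.075 [0.36622359 0.06964026 0.14161931] 0.6012235743057971
```

View pics/w9.png

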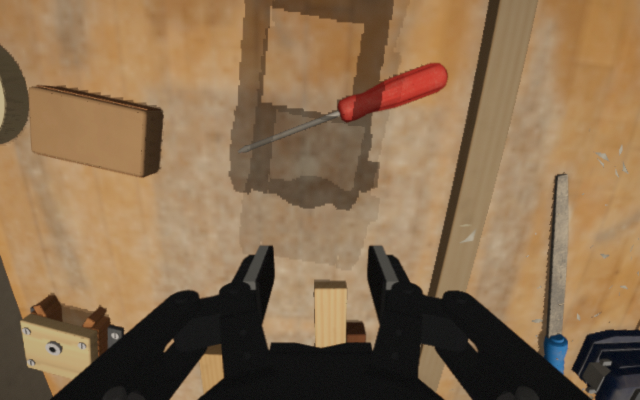

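View pics/s9c.png

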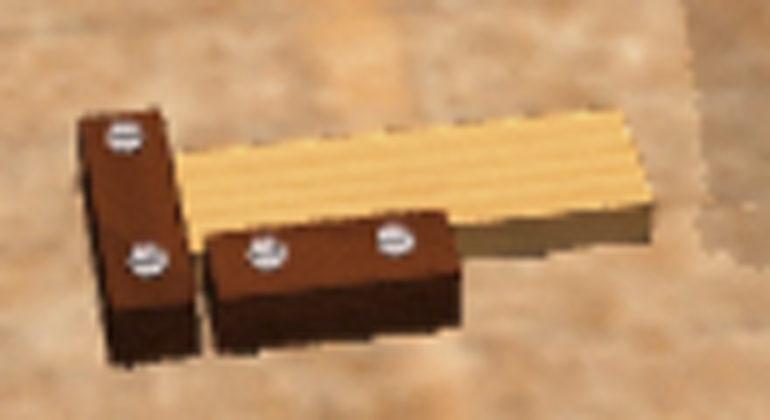

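View pics/t9.png

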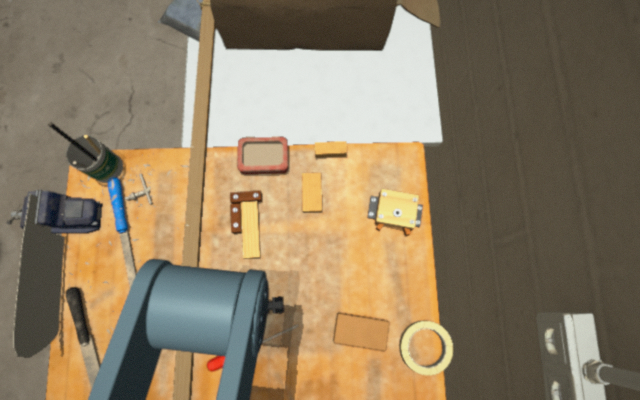

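```bash
python3 - <<'E'
from h import *
t=dict(np.load("c_t9.npz"))
cv2.imwrite("pics/t9c.png",cv2.resize(t["img"][180:270,215:285,::-1],None,fx=8,fy=6.5,interpolation=cv2.INTER_CUBIC)[:590])
P=cloud(t); Q=P[195:268,239:268]; m=(Q[...,2]>.009)&(Q[...,2]<.0185)
print(m.sum(),cv2.minAreaRect((Q[m][:,:2]*1000).astype(np.float32)))
s=dict(np.load("c_s9.npz"));
l=np.array([[178,155],[615,110],[652,207]],float); uv=(l+.5)/7-.5+[290,230]
p=atz(s,uv,.015);print(np.round(p*1000,1)); d=p[1]-p[0];print(np.degrees(np.arctan2(-d[1],-d[0])),np.linalg.norm(d))
E
```

```text
988 ((530.602294921875, 90.64965057373047), (47.689212799072266, 133.8223876953125), 88.11817932128906)
[[584.8  74.6  15. ]
 [469.7  68.8  15. ]
 [467.6 104.   15. ]]
2.9006803441924944 0.11528030467174706
```

View pics/t9c.png

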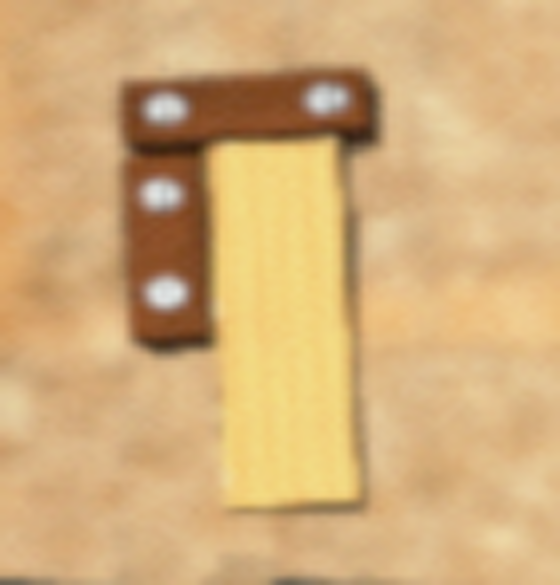

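The strip is flush on both battens in the top and side views, at yaw about 2.8°. Now I'll pick it up.

Emit:
drive_tool(increments=[[0.01, 0.002, 0.035, 0, 0, 0, 0.2], [0.02, 0.003, 0.035, 0, 0, 0, 0.2], [0.02, 0.003, 0.035, 0, 0, 0, 0.2], [0.03, 0.003, 0.022, 0, 0, 0, 0.2], [0, 0, 0, 0, 0, 0, 0.2], [0, 0, 0, 0, 0, 0, 0.2]])

```text
time_s: 17.98
eef_pos: [0.491, 0.0867, 0.061]
eef_rot: [0.706, -0.016, 0.707, 0.016]
wrist_force: [0.2, 0.3, 0.1]
opening: 0.601
```

```bash
python3 - <<'E'
from h import *
o=obs();print(o["time_s"],o["eef_pos"],o["opening"]);print(np.round(T(o),4))
c=snap("wrist","w10.png")
E
```

```text
17.975 [0.49101351 0.08667717 0.06096063] 0.6014250884740743
[[-1.300e-03 -4.590e-02  9.989e-01  4.910e-01]
 [ 1.000e-04  9.989e-01  4.590e-02  8.670e-02]
 [-1.000e+00  1.000e-04 -1.300e-03  6.100e-02]
 [ 0.000e+00  0.000e+00  0.000e+00  1.000e+00]]
```

View pics/w10.png

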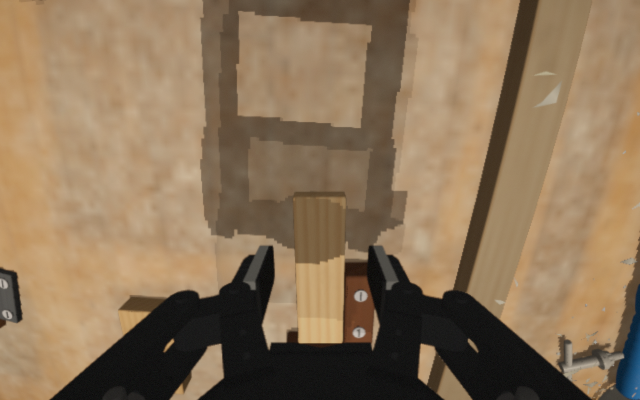

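Emit:
drive_tool(increments=[[0.025, 0, 0, 0, 0, 0, 0.2], [0.018, 0, 0, 0, 0, 0, 0.2], [0.003, 0, 0, 0, 0, 0, 0.2], [0, 0, 0, 0, 0, 0, -0.1], [0, 0, 0, 0, 0, 0, -0.3], [0, 0, 0, 0, 0, 0, -0.3], [0, 0, 0, 0, 0, 0, -0.3]])

```text
time_s: 18.9
eef_pos: [0.4921, 0.0863, 0.0166]
eef_rot: [0.707, -0.017, 0.706, 0.016]
wrist_force: [-3.2, -1.6, 5.8]
opening: 0.389
```

Emit:
drive_tool(increments=[[-0.01, 0, 0, 0, 0, 0, -0.3], [-0.02, 0, 0, 0, 0, 0, -0.3], [-0.03, 0, 0, 0, 0, 0, -0.3], [-0.03, 0, 0, 0, 0, 0, -0.3], [0, 0, -0.02, 0, 0, 0, -0.3], [0, 0, 0, 0, 0, 0, -0.3], [0, 0, 0, 0, 0, 0, -0.3]])

```text
time_s: 19.77
eef_pos: [0.472, 0.0859, 0.1055]
eef_rot: [0.707, -0.016, 0.707, 0.016]
wrist_force: [-0.1, -1.2, -1.0]
opening: 0.387
```

```bash
python3 - <<'E'
from h import *
o=obs();print(o["time_s"],o["eef_pos"],o["opening"]);print(np.round(T(o),4))
c=snap("wrist","w11.png");np.savez("c_w11.npz",**c)
s=snap("side","s11.png");np.savez("c_s11.npz",**s)
E
```

```text
19.775 [0.47198825 0.08585332 0.10549157] 0.38691802082745147
[[ 1.100e-03 -4.570e-02  9.990e-01  4.720e-01]
 [ 1.000e-04  9.990e-01  4.570e-02  8.590e-02]
 [-1.000e+00  1.000e-04  1.100e-03  1.055e-01]
 [ 0.000e+00  0.000e+00  0.000e+00  1.000e+00]]
```

View pics/w11.png

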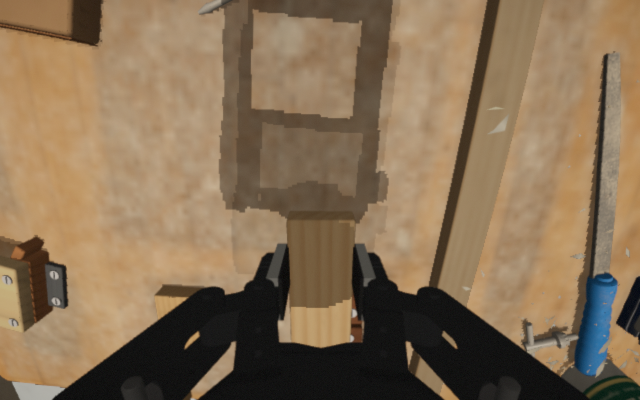

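View pics/s11.png

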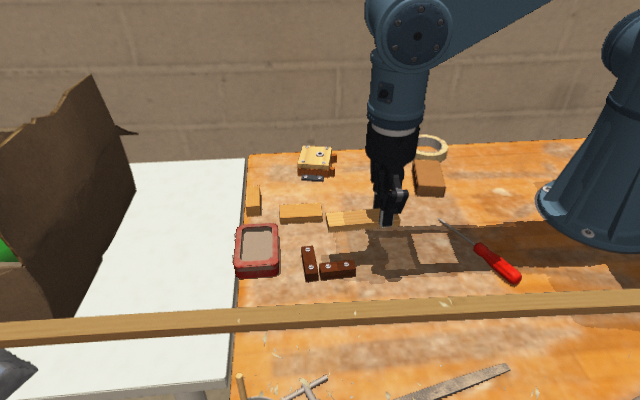

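The strip is held level and centred. I'll turn to the bridge's yaw and go where the wrist camera sees the bridge past the fingers.

Emit:
drive_tool(increments=[[-0.01, 0, 0, 7.4, 0, 0, -0.3], [-0.01, 0, 0, 7.5, 0, 0, -0.3], [-0.005, -0.032, 0.018, 0, 0, 0, -0.3], [-0.005, -0.032, 0.019, 0, 0, 0, -0.3], [0, -0.032, 0.019, 0, 0, 0, -0.3], [0, -0.032, 0.019, 0, 0, 0, -0.3], [0, -0.032, 0.019, 0, 0, 0, -0.3], [0, 0, 0, 0, 0, 0, -0.3], [0, 0, 0, 0, 0, 0, -0.3], [0, 0, 0, 0, 0, 0, -0.3]])

```text
time_s: 21.12
eef_pos: [0.5289, -0.0896, 0.1347]
eef_rot: [0.703, 0.075, 0.703, -0.075]
wrist_force: [0.5, 0.3, -1.0]
opening: 0.39
```

```bash
python3 - <<'E'
from h import *
o=obs();print(o["time_s"],o["eef_pos"],o["opening"],o["dq"]);print(np.round(T(o),4))
c=snap("wrist","w12.png");np.savez("c_w12.npz",**c)
P=cloud(c); Q=P[...]; m=(Q[...,2]>.032)&(Q[...,2]<.039)&(Q[...,1]<-.15)&(Q[...,0]>.48)&(Q[...,0]<.63)
print(m.sum(),cv2.minAreaRect((Q[m][:,:2]*1000).astype(np.float32)),np.median(Q[m][:,2]))
E
```

```text
21.125 [ 0.52888954 -0.08957838  0.13471551] 0.39018848269911616 [ 0.00394202 -0.0047726   0.00045621  0.00020241 -0.00132758 -0.00282672]
[[-8.000e-04  2.118e-01  9.773e-01  5.289e-01]
 [ 5.000e-04  9.773e-01 -2.118e-01 -8.960e-02]
 [-1.000e+00  3.000e-04 -9.000e-04  1.347e-01]
 [ 0.000e+00  0.000e+00  0.000e+00  1.000e+00]]
6027 ((570.2965698242188, -299.95770263671875), (105.0284652709961, 250.45152282714844), 3.390364646911621) 0.036264388474815945
```

View pics/w12.png

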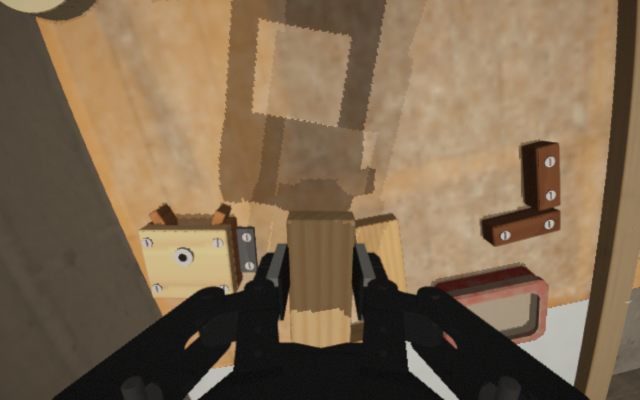

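The bridge is clear at (190,260), with its roof edges nearly parallel to the image axes. I'll crop in to refine.

```bash
python3 - <<'E'
from h import *
c=dict(np.load("c_w12.npz"))
cv2.imwrite("pics/w12c.png",cv2.resize(c["img"][195:305,130:265,::-1],None,fx=5,fy=5,interpolation=cv2.INTER_CUBIC))
E
```

```text
(no output)
```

View pics/w12c.png

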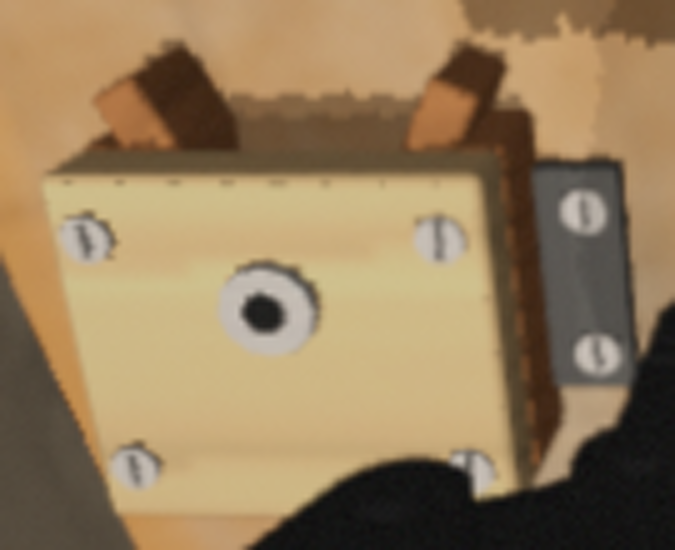

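```bash
python3 - <<'E'
from h import *
c=dict(np.load("c_w12.npz"))
def px(l): return (np.array(l,float)+.5)/5-.5+[130,195]
A=atz(c,px([[45,175],[483,175],[115,512],[520,497]]),.036)[:,:2]*1000
S=atz(c,px([[88,240],[440,240],[135,466],[472,472]]),.037)[:,:2]*1000
b=atz(c,px([[266,312]]),.040)[0,:2]*1000
C=atz(c,px([[95,100],[130,80],[440,80],[478,98]]),.022)[:,:2]*1000
yaw=lambda d:np.degrees(np.arctan2(-d[0],d[1]))
yx=lambda d:np.degrees(np.arctan2(d[1],d[0]))
print(np.round(A,1).tolist(),np.round(S,1).tolist(),b,np.round(C,1).tolist())
print("front",yaw(A[1]-A[0]),np.linalg.norm(A[1]-A[0]),"L",yx(A[2]-A[0]),np.linalg.norm(A[2]-A[0]),"R",yx(A[3]-A[1]))
print("screws",yaw(S[1]-S[0]),yaw(S[3]-S[2]),yx(S[2]-S[0]),yx(S[3]-S[1]),np.linalg.norm(S[1]-S[0]),np.linalg.norm(S[2]-S[0]))
for a in (-11.5,-12,-12.5):
    r=np.radians(a);ey=np.array([-np.sin(r),np.cos(r)]);ex=np.array([np.cos(r),np.sin(r)])
    print(a,"lat: front",((A[0]+A[1])/2)@ey,"screws",S.mean(0)@ey,"bush",b@ey,"cheek",C[[0,3]].mean(0)@ey,C[[1,2]].mean(0)@ey,"| mouth x",((A[0]+A[1])/2)@ex, "cheek x",C@ex, "latC",C@ey)
E
```

```text
[[514.9, -253.1], [531.3, -175.2], [584.2, -269.0], [596.5, -189.3]] [[528.2, -249.7], [541.4, -186.3], [574.6, -260.0], [588.7, -196.1]] [ 547.28602296 -220.61463058] [[506.6, -248.4], [504.3, -240.3], [516.5, -183.3], [521.3, -177.6]]
front -11.920422270595646 79.62287153080834 L -12.8686675357539 71.1071678633771 R -12.223783854141898
screws -11.774298657970123 -12.435631177301003 -12.494114079241552 -11.688587510496689 64.72341563512613 47.57154550419532
-11.5 lat: front -105.59045163647534 screws -107.23886875530037 bush -107.07444277149926 cheek -106.23651069823967 -105.79644877631902 | mouth x 555.3124978676984 cheek x [545.9053464  542.04839531 542.68819432 546.25848629] latC [-142.41584626 -134.91612526  -76.67677229  -70.05717514]
-12 lat: front -100.74047685029112 screws -102.07338666267314 bush -102.00650919234047 cheek -101.46706230939435 -101.05942419383265 | mouth x 556.2127920938472 cheek x [547.12735694 543.20510613 543.33665299 546.84904287] latC [-137.64656112 -130.1807835   -71.93806489  -65.2875635 ]
-12.5 lat: front -95.88283028676207 screws -96.90013128645835 bush -96.93080742257241 cheek -96.68988681090845 -96.31470354492645 | mouth x 557.0707285624127 cheek x [548.30770161 544.32044977 543.94373447 547.39795478] latC [-132.86679366 -125.43552798  -67.19387911  -60.51297997]
```

```bash
python3 - <<'E'
from h import *
P=cloud(dict(np.load("c_top.npz")))
Q=P[300:360,325:400]; m=(Q[...,2]>.01)&(Q[...,1]>-.215)&(Q[...,1]<-.05)
print("block",m.sum(),np.nanpercentile(Q[m],[1,50,99],axis=0).round(3).tolist(),cv2.minAreaRect((Q[m][:,:2]*1000).astype(np.float32)))
c=dict(np.load("c_w12.npz"))
# held strip in tool frame, rear end top edge corners
p=atz(c,[[288,212],[354,212]],.1347-.0166+.015); M=np.array(c["W"])
T0=M@np.linalg.inv(c["hand_eye"]); print(((p-T0[:3,3])@T0[:3,:3]).round(4))
E
```

```text
block 1639 [[0.277, -0.185, 0.022], [0.311, -0.133, 0.03], [0.345, -0.082, 0.034]] ((310.08990478515625, -134.32720947265625), (104.05543518066406, 61.50386047363281), 79.30029296875)
[[ 0.0016 -0.0164 -0.0306]
 [ 0.0016  0.0164 -0.0306]]
```

The held strip is centred in the jaws and the path is clear of the block (x ≤ 0.345). I'll move in front of the mouth, then lower.

Emit:
drive_tool(increments=[[0, -0.02, -0.025, 0, 0, 0, -0.3], [0, -0.025, -0.025, 0, 0, 0, -0.3], [0, -0.025, -0.025, 0, 0, 0, -0.3], [0, -0.027, -0.025, 0, 0, 0, -0.3], [0, -0.027, 0, 0, 0, 0, -0.3], [0.03, 0, 0, 0, 0, 0, -0.3], [0.03, 0, 0, 0, 0, 0, -0.3], [0, 0, 0, 0, 0, 0, -0.3], [0, 0, 0, 0, 0, 0, -0.3], [0, 0, 0, 0, 0, 0, -0.3]])

```text
time_s: 22.42
eef_pos: [0.4061, -0.1909, 0.0764]
eef_rot: [0.704, 0.075, 0.702, -0.076]
wrist_force: [-0.2, 0.2, -0.7]
opening: 0.385
```

```bash
python3 - <<'E'
from h import *
o=obs();M=T(o);print(o["time_s"],o["eef_pos"],o["opening"]);print(np.round(M,4))
p=M[:2,3]*1000;print("lat",p@[.2118,.9773],"long",p@[.9773,-.2118])
s=snap("side","s13.png");np.savez("c_s13.npz",**s)
cv2.imwrite("pics/s13c.png",cv2.resize(s["img"][120:220,270:450,::-1],None,fx=4.4,fy=4.4,interpolation=cv2.INTER_CUBIC))
s=snap("top","t13.png");np.savez("c_t13.npz",**s)
cv2.imwrite("pics/t13c.png",cv2.resize(s["img"][170:300,340:450,::-1],None,fx=4.5,fy=4.5,interpolation=cv2.INTER_CUBIC))
E
```

```text
22.425 [ 0.40611568 -0.19091346  0.07638807] 0.3849431706710127
[[ 0.0019  0.2121  0.9772  0.4061]
 [-0.0017  0.9772 -0.2121 -0.1909]
 [-1.     -0.0012  0.0022  0.0764]
 [ 0.      0.      0.      1.    ]]
lat -100.56442625495166 long 437.33232766274466
```

View pics/s13c.png

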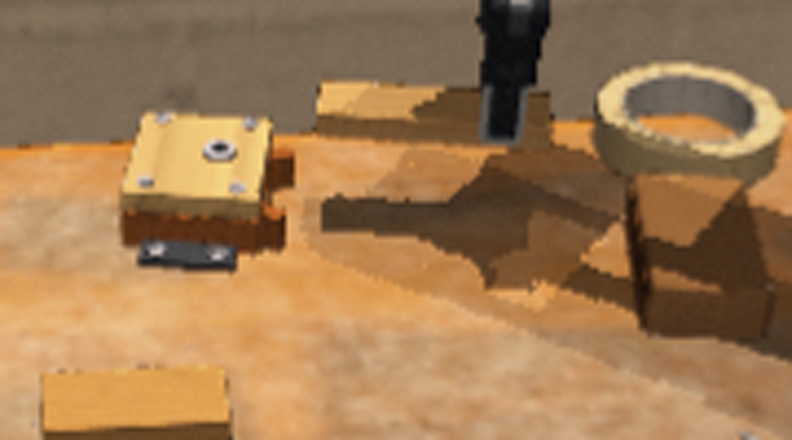

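View pics/t13c.png

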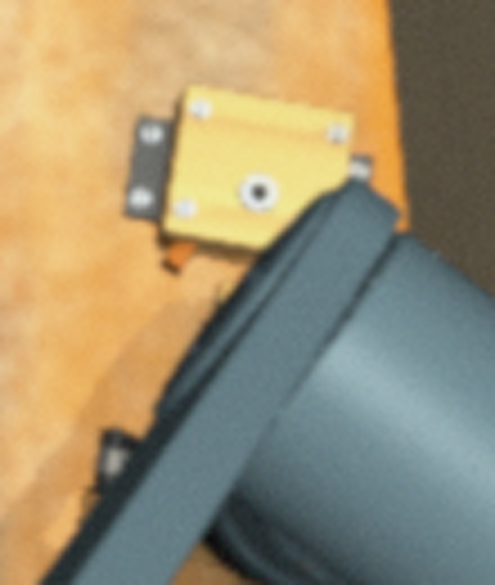

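I'm lined up, with the front about 13 mm before the cheeks. I'll lower to 2 mm off the bench and enter slowly.

Emit:
drive_tool(increments=[[0.025, 0.001, 0, 0, 0, 0, -0.3], [0.02, 0, 0, 0, 0, 0, -0.3], [0.0125, 0, 0, 0, 0, 0, -0.3], [0, 0, 0, 0, 0, 0, -0.3], [0, 0, 0.01, 0, 0, 0, -0.3], [0, 0, 0.008, 0, 0, 0, -0.3], [0, 0, 0.006, 0, 0, 0, -0.3], [0, 0, 0.004, 0, 0, 0, -0.3], [0, 0, 0, 0, 0, 0, -0.3]])

```text
time_s: 23.65
eef_pos: [0.433, -0.1955, 0.0176]
eef_rot: [0.703, 0.076, 0.703, -0.076]
wrist_force: [0.1, 0.2, -0.6]
opening: 0.389
```

```bash
python3 - <<'E'
from h import *
o=obs();M=T(o);print(o["time_s"],o["eef_pos"],o["wrist_force"],o["torque"]);print(np.round(M,4))
p=M[:2,3]*1000;print("lat",p@[.2118,.9773],"long",p@[.9773,-.2118])
s=snap("side","s14.png")
cv2.imwrite("pics/s14c.png",cv2.resize(s["img"][120:220,270:450,::-1],None,fx=4.4,fy=4.4,interpolation=cv2.INTER_CUBIC))
s=snap("wrist","w14.png")
E
```

```text
23.65 [ 0.43299416 -0.19548481  0.01755166] [ 0.06742332  0.18578763 -0.55627463] [ 0.05378461 -0.04090216 -0.0202059 ]
[[ 1.000e-04  2.125e-01  9.772e-01  4.330e-01]
 [-1.000e-04  9.772e-01 -2.125e-01 -1.955e-01]
 [-1.000e+00 -1.000e-04  1.000e-04  1.760e-02]
 [ 0.000e+00  0.000e+00  0.000e+00  1.000e+00]]
lat -99.33913800487736 long 464.5688758019885
```

View pics/s14c.png

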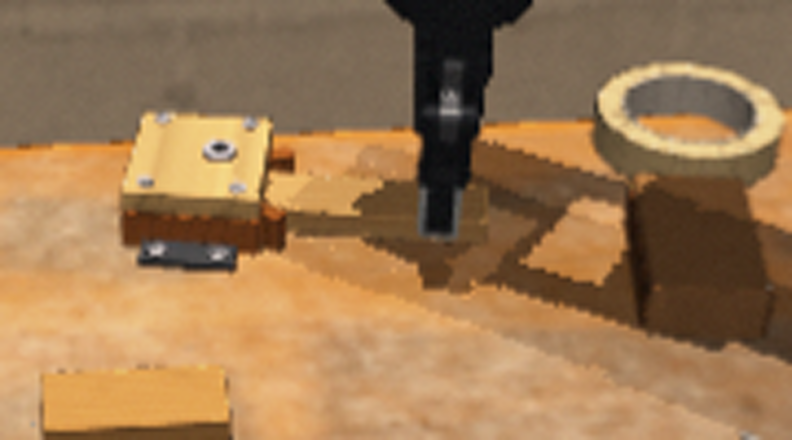

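View pics/w14.png

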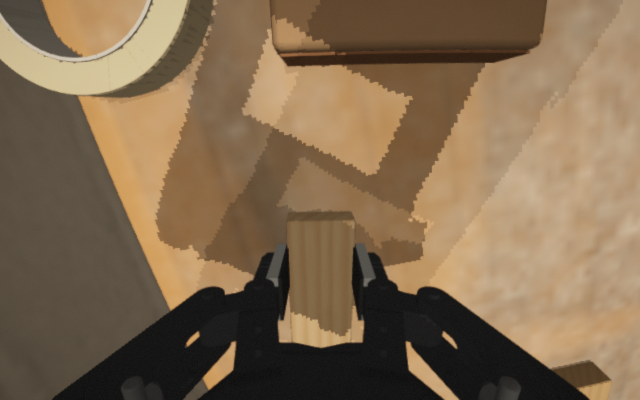

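The front is between the cheeks at the mouth, with no contact force. Continuing.

Emit:
drive_tool(increments=[[0, 0, 0.004, 0, 0, 0, -0.3], [0, 0, 0.004, 0, 0, 0, -0.3], [0, 0, 0.004, 0, 0, 0, -0.3], [0, 0, 0.004, 0, 0, 0, -0.3], [0, 0, 0.004, 0, 0, 0, -0.3], [0, 0, 0, 0, 0, 0, -0.3]])

```text
time_s: 24.5
eef_pos: [0.4526, -0.1998, 0.0176]
eef_rot: [0.703, 0.076, 0.703, -0.076]
wrist_force: [-0.1, -0.4, -1.1]
opening: 0.386
```

Emit:
drive_tool(increments=[[0, 0, 0.004, 0, 0, 0, -0.3], [0, 0, 0.004, 0, 0, 0, -0.3], [0, 0, 0.004, 0, 0, 0, -0.3], [0, 0, 0.004, 0, 0, 0, -0.3], [0, 0, 0.004, 0, 0, 0, -0.3], [0, 0, 0, 0, 0, 0, -0.3]])

```text
time_s: 25.25
eef_pos: [0.4722, -0.2041, 0.0176]
eef_rot: [0.703, 0.076, 0.703, -0.076]
wrist_force: [-0.5, -0.5, -0.7]
opening: 0.392
```

Emit:
drive_tool(increments=[[0.0005, 0, 0.002, 0, 0, 0, -0.3], [0, 0, 0.002, 0, 0, 0, -0.3], [0, 0, 0.002, 0, 0, 0, -0.3], [0, 0, 0, 0, 0, 0, -0.3]])

```text
time_s: 25.75
eef_pos: [0.4778, -0.2053, 0.0171]
eef_rot: [0.703, 0.076, 0.703, -0.076]
wrist_force: [0.1, -0.3, 0.6]
opening: 0.385
```

Emit:
drive_tool(increments=[[0, 0, 0.001, 0, 0, 0, -0.3], [0, 0, 0.001, 0, 0, 0, -0.3], [0, 0, 0, 0, 0, 0, -0.3], [0, 0, 0, 0, 0, 0, -0.3]])

```text
time_s: 26.25
eef_pos: [0.4796, -0.2056, 0.017]
eef_rot: [0.703, 0.076, 0.703, -0.076]
wrist_force: [-0.6, 0.2, -1.2]
opening: 0.393
```

Emit:
drive_tool(increments=[[0, 0, 0.001, 0, 0, 0, -0.3], [0, 0, 0.001, 0, 0, 0, -0.3], [0, 0, 0, 0, 0, 0, -0.3], [0, 0, 0, 0, 0, 0, -0.3]])

```text
time_s: 26.75
eef_pos: [0.4804, -0.2057, 0.0166]
eef_rot: [0.702, 0.076, 0.704, -0.075]
wrist_force: [-4.7, -0.1, 1.6]
opening: 0.385
```

Contact is at the predicted depth (513 mm, expected 513.5). I'll press 1 mm more, then release.

Emit:
drive_tool(increments=[[0, 0, 0.001, 0, 0, 0, -0.3], [0, 0, 0, 0, 0, 0, -0.3], [0, 0, 0, 0, 0, 0, -0.3]])

```text
time_s: 27.12
eef_pos: [0.4805, -0.2057, 0.0165]
eef_rot: [0.701, 0.076, 0.705, -0.075]
wrist_force: [-8.9, -0.2, 4.1]
opening: 0.393
```

Emit:
drive_tool(increments=[[0, 0, 0, 0, 0, 0, 0.1], [0, 0, 0, 0, 0, 0, 0.1], [0, 0, 0, 0, 0, 0, 0.1], [-0.02, 0, 0, 0, 0, 0, 0.1], [-0.04, 0, -0.02, 0, 0, 0, 0.1], [-0.04, 0, -0.05, 0, 0, 0, 0.1], [0, 0, -0.03, 0, 0, 0, 0.1], [0, 0, 0, 0, 0, 0, 0.1], [0, 0, 0, 0, 0, 0, 0.1]])

```text
time_s: 28.25
eef_pos: [0.3868, -0.1857, 0.1164]
eef_rot: [0.703, 0.076, 0.703, -0.076]
wrist_force: [-0.0, -0.4, -0.0]
opening: 0.544
```

```bash
python3 - <<'E'
from h import *
o=obs();M=T(o);print(o["time_s"],o["eef_pos"],o["wrist_force"])
s=snap("side","s15.png");np.savez("c_s15.npz",**s)
cv2.imwrite("pics/s15c.png",cv2.resize(s["img"][130:200,280:400,::-1],None,fx=6,fy=6,interpolation=cv2.INTER_CUBIC))
s=snap("wrist","w15.png");np.savez("c_w15.npz",**s)
E
```

```text
28.25 [ 0.38677631 -0.18574781  0.11639052] [-0.03848544 -0.43799759 -0.01624594]
```

View pics/s15c.png

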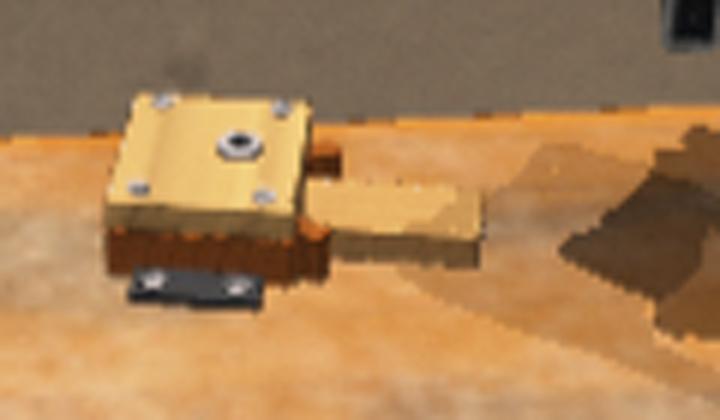

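View pics/w15.png

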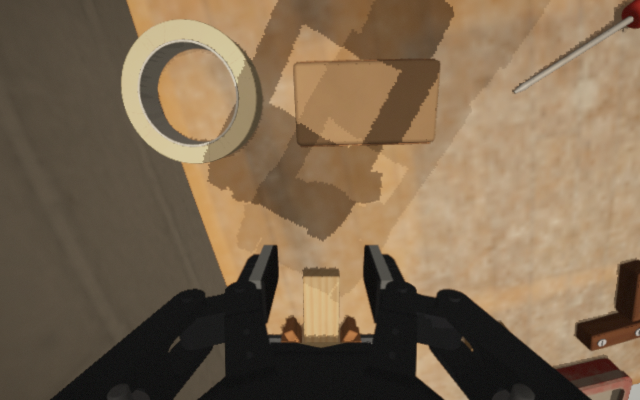

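The strip is in and lying flat. One confirming press on the rear end with shut jaws; I expect contact at about 476 mm along the axis.

Emit:
drive_tool(increments=[[0.01, 0, 0.015, 0, 0, 0, -1], [0.03, 0, 0.015, 0, 0, 0, -1], [0.03, 0, 0.008, 0, 0, 0, -1], [0.03, 0, 0, 0, 0, 0, -1], [0, 0, 0, 0, 0, 0, -1], [0, 0, 0.006, 0, 0, 0, -1], [0, 0, 0.004, 0, 0, 0, -1], [0, 0, 0.003, 0, 0, 0, -1], [0, 0, 0, 0, 0, 0, -1], [0, 0, 0, 0, 0, 0, -1]])

```text
time_s: 29.6
eef_pos: [0.4358, -0.1961, 0.0163]
eef_rot: [0.703, 0.076, 0.703, -0.076]
wrist_force: [-0.3, -0.3, -0.4]
opening: -0.003
```

Emit:
drive_tool(increments=[[0, 0, 0.002, 0, 0, 0, -1], [0, 0, 0.002, 0, 0, 0, -1], [0, 0, 0.001, 0, 0, 0, -1], [0, 0, 0, 0, 0, 0, -1], [0, 0, 0, 0, 0, 0, -1]])

```text
time_s: 30.22
eef_pos: [0.4407, -0.1971, 0.016]
eef_rot: [0.703, 0.076, 0.703, -0.076]
wrist_force: [0.3, -0.5, 0.1]
opening: 0.002
```

Emit:
drive_tool(increments=[[0, 0, 0.001, 0, 0, 0, -1], [0, 0, 0.001, 0, 0, 0, -1], [0, 0, 0.001, 0, 0, 0, -1], [0, 0, 0, 0, 0, 0, -1], [0, 0, 0, 0, 0, 0, -1]])

```text
time_s: 30.85
eef_pos: [0.4436, -0.1978, 0.0161]
eef_rot: [0.703, 0.076, 0.703, -0.076]
wrist_force: [-0.1, 0.4, 0.7]
opening: -0.006
```

Emit:
drive_tool(increments=[[0, 0, 0.001, 0, 0, 0, -1], [0, 0, 0.001, 0, 0, 0, -1], [0, 0, 0, 0, 0, 0, -1], [0, 0, 0, 0, 0, 0, -1]])

```text
time_s: 31.35
eef_pos: [0.4444, -0.1978, 0.0158]
eef_rot: [0.702, 0.076, 0.704, -0.075]
wrist_force: [-5.6, -0.8, 3.3]
opening: -0.001
```

Solid contact at 476.2 mm, as expected, so the strip is home. I'll back off and check.

Emit:
drive_tool(increments=[[0, 0, -0.012, 0, 0, 0, -1], [-0.03, 0, -0.01, 0, 0, 0, -1], [-0.05, 0.02, -0.02, 0, 0, 0, -1], [-0.05, 0.05, -0.02, 0, 0, 0, -1], [-0.03, 0.06, 0, 0, 0, 0, 0], [0, 0.06, 0, 0, 0, 0, 0], [0, 0.04, 0, 0, 0, 0, 0], [0, 0, 0, 0, 0, 0, 0], [0, 0, 0, 0, 0, 0, 0], [0, 0, 0, 0, 0, 0, 0]])

```text
time_s: 32.6
eef_pos: [0.4342, 0.0268, 0.1664]
eef_rot: [0.703, 0.076, 0.703, -0.076]
wrist_force: [0.2, 0.5, 0.3]
opening: 0.5
```

```bash
python3 - <<'E'
from h import *
o=obs();print(o["time_s"],o["eef_pos"],o["wrist_force"])
s=snap("top","t16.png")
a=dict(np.load("c_top.npz"))
for n,b,z in (("short",(297,165,328,218),(.012,.025)),("chunky",(310,135,352,160),(.02,.035))):
    for c in (a,s):
        P=cloud(c);u0,v0,u1,v1=b;Q=P[v0:v1,u0:u1];m=(Q[...,2]>z[0])&(Q[...,2]<z[1]);print(n,cv2.minAreaRect((Q[m][:,:2]*1000).astype(np.float32)))
cv2.imwrite("pics/t16c.png",cv2.resize(s["img"][180:270,350:440,::-1],None,fx=6,fy=6,interpolation=cv2.INTER_CUBIC))
E
```

```text
32.6 [0.43423168 0.02676667 0.16640273] [0.20830006 0.45831401 0.25409929]
short ((602.3794555664062, -43.64234161376953), (41.14487075805664, 86.24284362792969), 88.69607543945312)
short ((602.3843994140625, -43.67021179199219), (41.17731857299805, 86.08963775634766), 88.78060150146484)
chunky ((697.5423583984375, -88.40554809570312), (69.60981750488281, 29.782085418701172), 88.6381607055664)
chunky ((697.8845825195312, -88.09820556640625), (69.65303039550781, 29.53403663635254), 89.99870300292969)
```

View pics/t16.png

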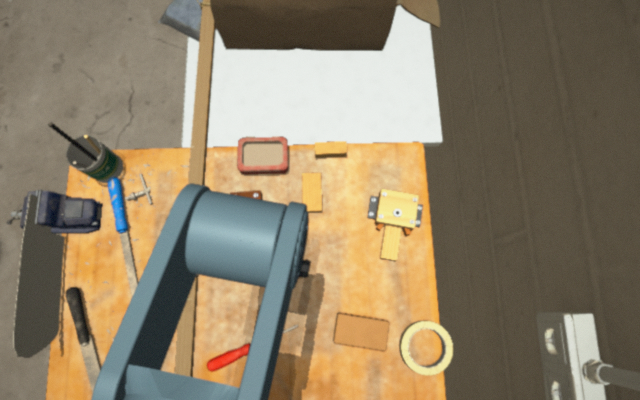

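View pics/t16c.png

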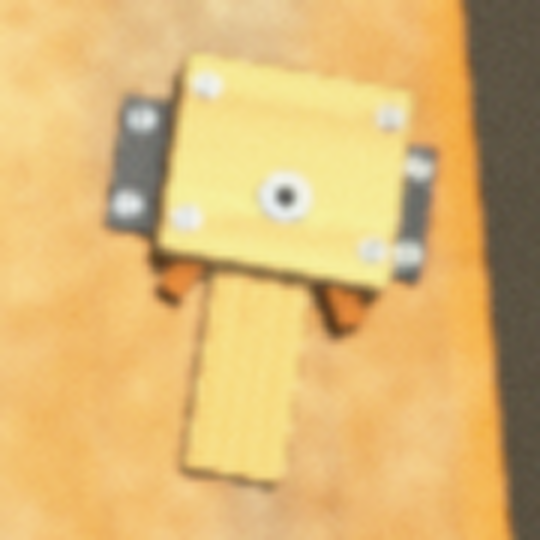

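The strip sits square under the bridge with its rear end sticking out, the bystanders haven't moved, and the arm is clear. Handing in.

```bash
python3 -c "
from bench import hand_in
print(hand_in())"
```

```text
the job is handed in; nothing more can be done
None
```

The strip was set flush in the corner stop, then picked up and slid home under the drilling bridge. I handed the job in at about 32.6 s.

- **Corner stop:** I slid the strip on the bench, held in the jaws, until both battens pushed back with about 13 N, then let go. I then pressed its rear end and free side with the jaws shut, and felt about 8 N and 7 N. The top and side pictures show it flush on both battens.
- **Bridge:** I picked the strip up square and slid it in about 1 mm above the bench. Nothing touched on the way in, and it met the stop at 513 mm along the bridge axis, against 513.5 mm predicted. After letting go, a press on the rear end met solid resistance at 476 mm, as expected.
- **Final pictures:** The strip lies straight in the tunnel and the arm is clear of everything. Measured again, both offcuts had moved less than 0.5 mm. The square offcut's fitted angle changed by 1.4°, which I put down to its few depth pixels because its centre and size did not change.

No check failed. The highest wrist-force component I read was about 22 N.

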